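# Put the spice tin away in the spice drawer

### The arm

A 7-joint arm with a two-finger parallel gripper is mounted at the origin on the work surface. World frame = base frame: x ahead of the robot, y to its left, z up, the work surface at z = 0. Lengths are in m, angles in rad, forces in N, time in s.
With the tool pointing down it reaches from about 0.4 to 0.875 m from the base axis. Payload 19.3 kg.
Tool frame: the origin (TCP) lies midway between the tips of the shut fingers; the grasp point (between the pads) lies 19 mm behind it; z points along the fingers, y is the line along which they close (so a half turn about z gives the same grasp; the last joint's range is limited). The gripper opens to 85 mm and grips with 20 to 120 N. Pads are 22 mm wide; open, the fingers measure 114 mm over their backs; the gripper's body (76 mm by 85 mm) begins 54 mm behind the grasp point. The pads swing forward as they close: fully open they stand 13 mm farther back than shut.
Start: joints at [1.151, 0.521, -0.036, 1.599, 0.021, 1.021, -0.113], TCP at [0.214, -0.587, 0.231] pointing down, gripper open.
Joint ranges: [-2.91, 2.91], [-0.3, 2.13], [-1.5, 1.42], [0.17, 2.43], [-1.26, 4.41], [0.16, 1.93], [-2.52, 2.52]. Speed limits (rad/s): [1.89, 1.89, 2.39, 2.39, 3.01, 3.01, 3.01].

### API

Orientations are given as [roll, pitch, yaw] about the fixed x, y, z axes, in that order (R = Rz(yaw) Ry(pitch) Rx(roll)).
In Python, from workcell import * gives the robot as it stands. The module is installed in compiled form; this text tells all that it offers.
- The arm moves only by the tool play_rows, never from a script. Its argument "deltas" is a list of rows, each a list of 7 numbers: the shift along the tool's x, y, z in units of 500 mm (1.0 is 500 mm), then the turn, a rotation vector about the tool's x, y, z in units of 120 degrees (1.0 is 120 degrees), then the closure, from 0 (fully open) to 1 (shut). A call has 1 to 10 rows; each row is the pose to reach, as a shift and turn from the pose commanded when the call began, along the tool's axes at that moment; what a row does not reach only later rows make up. A row lasts 1/10 s, in which the tool goes at most 50 mm and 8.59 degrees, less where a joint would pass 70% of its speed; a pose out of reach is approached as far as the arm can. A call with a number of a shift or a turn outside -1 to 1 is refused whole. A call with a gripper value outside its range is refused whole. The fingers move at their own pace and stop on an object; "newtons" is the grip in N (left out, the last holds). Time passes only in rows, so rows that repeat a pose let the fingers close. It gives the time, the measured TCP pose, the force, the opening and the grip force at its end, in the units of the state.
- observe(): the state, without advancing time (a new reading comes with each control period).
- grab_frame(name): name is "scene" or "top" or "wrist"; returns the picture (384x512x3 uint8, red, green, blue); there is no depth.
- get_calibration(name): a dict with "fovy" (degrees; the focal length in pixels is half the picture's height over the tangent of half this angle, whatever the lens; pixels are square), "cx", "cy" (the principal point, pixels), "xyz" and "rotation" of the camera in the world. Camera axes: x right, y down, z forward; pixel columns grow to the right and rows downward; lengths in m; the calibration is good to about 2 mm. The wrist camera is an equidistant fisheye: a pixel r from the principal point sees the ray r / f radians off the axis. A picture is of the moment at which its call begins: read the wrist's pose just before it. get_calibration takes no time and is no camera call; for the wrist camera it gives the pose at the moment of the call.
- job_done(): hands the job in; it is judged then, once.
The state is a dict: "clock": time; "qpos": joint angles; "qd": joint speeds; "joint_efforts": joint torques, N m; "position": TCP position; "tool_rot": TCP orientation; "force": force on the tool from outside, world axes, zero at the start; "moment": the same for the moment, N m; "grip_width": finger opening in m; "finger_force": force on a finger pad.
Only numpy, scipy, OpenCV 4.12 (cv2) and the standard library are available. Lean on these libraries where they do the work, as an engineer would, in place of code of your own. Each camera call takes 0.05 s, during which the arm holds its last target. There are 200 camera calls.

### The job

Put the square spice tin that stands on the counter away in the open spice drawer: lay it flat in the free space between the two tins already there, cap towards the drawer's front as theirs are, setting it down rather than letting it fall. Then slide the drawer fully shut without slamming it, and leave the things on the counter and on the chest where they are.

Things in the scene. Friction and masses are not known exactly. Their poses are not given: they have to be found in the camera images.
- tin: The square spice tin to put away, at first standing on the counter to the left or right of the chest: plain steel, 44 x 44 mm in section, straight sides 88 mm tall, then a black round screw cap 36 mm across; 105 mm tall in all, about 0.16 kg, its weight even along its length. Origin at the centre of its underside; z runs up along the tin to the cap, x and y are square to its flat sides.
- tin_cap (a point): Centre of the top of the tin's cap, 105 mm from the tin's origin along the tin's z.
- chest: The spice chest: a low light-wood box fixed to the counter, 320 mm wide (y), 250 mm deep (x), 86 mm high, with one drawer opening towards the robot. Origin on the counter at the middle of the foot of its front; x runs from the front to the back, z up. The top board is 12 mm thick, its underside at 74 mm: nothing in the drawer may stand higher than that, so a tin fits lying down only.
- drawer (a joint): How far the drawer is pulled out, in m: 0 is fully shut (front flush with the chest's front, against the stop), 0.215 fully out; it opens along the chest's -x. It slides with about 3 N of friction plus a little drag that grows with speed, and stays where it is left.
- drawer_in (a point): Centre of the drawer's inner floor, 19 mm above the counter; axes as the chest's (x to the back, z up). The space inside is 205 mm long (x) and 266 mm wide (y); the side walls stand 33 mm above this floor, the front panel (12 mm thick) 52 mm above it. The outer face of the front panel is 114.5 mm in front (-x) of this point. What part of the drawer is still inside the chest is covered by it.
- drawer_front (a point): Middle of the top edge of the front panel, on its outer face, 71 mm above the counter; axes as the chest's. The panel is flat light wood, 290 mm wide and 58 mm high, 13 to 71 mm above the counter.
- drawer_knob (a point): Tip of the drawer's round steel knob, 22 mm across, 23 mm out from the middle of the front panel, 42 mm above the counter.
- neighbour_a: A tin like the one to put away, already lying in the drawer near one side wall (left or right), cap to the front: 105 mm long (x), 44 mm wide and high. Origin under its middle, on the drawer's floor; x points from the cap to the tin's foot.
- neighbour_b: A wider rectangular steel tin lying in the drawer near the other side wall, cap to the front: 95 mm long (x), 64 mm wide (y), 44 mm high. Origin under its middle, on the drawer's floor; x points from the cap to the tin's foot. The free space between the two tins is about 130 mm wide.
- canister: Bystander: a round steel canister with a black cap, 60 mm across and 124 mm tall, standing on the other side of the chest from the spice tin. Origin at the centre of its underside.
- pizza_pan: Bystander: round aluminium pizza pan, 254 mm across, 15 mm high, lying on the counter at the back left. Origin at the centre of its underside.
- black_lid: Bystander: round black plastic lid, 180 mm across, 23 mm high with its bar grip, lying on top of the chest. Origin at the centre of its underside.
- cooling_rack: Bystander: stainless wire cooling rack, 210 x 300 mm, 27 mm high, on the counter at the back right. Origin at the middle of its footprint, on the counter.
- muffin_cup_1: Bystander: orange silicone muffin cup, 70 mm across the rim, 35 mm high, standing on the cooling rack. Origin at the centre of its underside.
- muffin_cup_2: Bystander: the same kind of cup, near the robot, to its left. Origin at the centre of its underside.
Mind the look-alikes: they are no part of the job. What is shaped like the neighbour_b but pink, purple or red is not meant.

How it is judged:
On the way:
1. the tin lies in the drawer, cap to the front, let go (angle between the z axis of tin and the x axis of drawer_in, either way round below 0.2 rad and x of tin_cap in the frame of drawer_in below 0 m and z of tin in the frame of drawer_in between 0.012 and 0.032 m and y of tin in the frame of drawer_in between -0.133 and 0.133 m and contact force between each of the arm, the fingers and tin below 0.2 N and linear speed of tin below 0.03 m/s), for 0.2 s.
At the end, for the whole second after the job is handed in: The drawer is home (less than 4 mm open), with the tin at rest inside it, lying flat on the drawer's floor between the other two tins, its length within 0.2 rad of the drawer's and its cap to the front; the other two tins still lie flat on the drawer's floor, within 0.25 rad of its length (value of joint drawer below 0.004 m and angle between the z axis of tin and the x axis of drawer_in, either way round below 0.2 rad and x of tin_cap in the frame of drawer_in below 0 m and z of tin in the frame of drawer_in between 0.012 and 0.032 m and y of tin in the frame of drawer_in between -0.133 and 0.133 m and ((y of tin in the frame of neighbour_a above 0.03 m and y of tin in the frame of neighbour_b below -0.03 m) or (y of tin in the frame of neighbour_a below -0.03 m and y of tin in the frame of neighbour_b above 0.03 m)) and z of each of neighbour_a, neighbour_b in the frame of drawer_in below 0.01 m and angle between each of neighbour_a, neighbour_b's own z axis and vertical below 0.15 rad and angle between the x axis of each of neighbour_a, neighbour_b and the x axis of drawer_in, either way round below 0.25 rad and linear speed of tin below 0.02 m/s); the robot touches nothing.
It fails at once if the tin is dropped or knocked over (over 0.5 m/s while the fingers do not hold it) (linear speed of tin above 0.5 m/s and contact force between the fingers and tin below 0.2 N).
It fails at once if the drawer is slammed (closing faster than 0.4 m/s) (velocity of joint drawer below -0.4 m/s).
It fails at once if something else on the counter or chest is moved more than 30 mm (distance of any of canister, pizza_pan, black_lid, cooling_rack, muffin_cup_1, muffin_cup_2 from where it was at the start of the episode above 0.03 m).
It also fails if it takes over 72 s, if anything falls off the work surface, if the arm or the gripper's body presses on something with over 40 N, if the wrist force passes 120 N, or if a joint passes its speed limit or range.

## Working session

There is one attempt and no reset: what is moved stays moved. The work goes in short steps, Python scripts to look and compute and a tool call to move; the robot and the scene stay as the last step left them, time stands still between calls to the robot, and variables do not carry over. Pictures are saved under pics/ and viewed, at most 10 in all, crops included, and the job is handed in when it is done.

Besides the shell and the picture viewer there is one more tool, called after "Emit:" by a JSON object that holds its "op" and its "data". play_rows: Moves the arm, as the interface text tells. Its arguments: {"type":"object","properties":{"deltas":{"type":"array"},"newtons":{"type":"number"}},"required":["deltas"]}

```bash
mkdir -p pics && python3 - <<'E'
from workcell import *
import cv2,numpy as np
s=observe();print({k:np.round(v,3).tolist() for k,v in s.items()})
ims=[]
for n in("scene","top"):
    im=grab_frame(n);cv2.imwrite(f"pics/{n}0.png",im[:,:,::-1]);c=get_calibration(n);print(n,c)
E
```

```text
{'clock': 0.0, 'qpos': [1.151, 0.522, -0.036, 1.6, 0.021, 1.021, -0.113], 'qd': [-0.0, -0.0, -0.001, 0.0, 0.001, 0.001, -0.002], 'joint_efforts': [-0.001, -92.712, 1.98, -36.994, 0.018, 0.008, 0.0], 'position': [0.214, -0.587, 0.231], 'tool_rot': [-3.14, 0.0, 0.35], 'force': [-0.475, -0.25, -0.096], 'moment': [0.021, 0.019, 0.012], 'finger_force': 0.0, 'grip_width': 0.085}
scene {'fovy': 49.22433764666903, 'cx': 256.861817421315, 'cy': 187.68044590708328, 'xyz': array([ 1.01284015, -0.44904706,  1.18492013]), 'rotation': array([-2.59012357e+00,  2.17357039e-03,  7.96841093e-01])}
top {'fovy': 48.027737662093806, 'cx': 253.312270615876, 'cy': 189.623569390716, 'xyz': array([0.3459989 , 0.01174212, 1.53459861]), 'rotation': array([-3.00240105e+00, -1.51722345e-03, -1.55139117e+00])}
```

View pics/scene0.png

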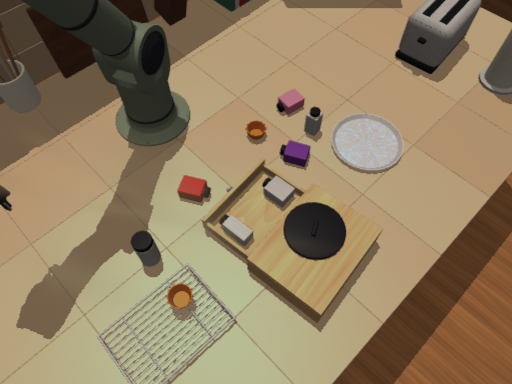

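View pics/top0.png

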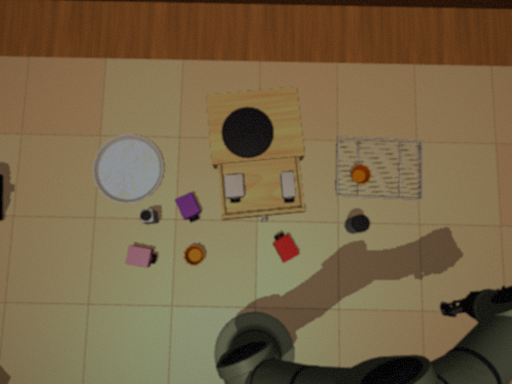

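The scene view shows the plain steel tin with black cap at about (314,121), and the top view shows it at (149,215). The round canister is at (146,249) in the scene view and (358,222) in the top view. The drawer is open, with the wide tin at top (234,187) and the narrow one at (288,185). The candidates for the tin are:
- the steel tin, top (149,215)
- the canister, top (358,222), which is round and bigger
- the pink, purple and red boxes at (140,256), (188,206) and (286,247), which are coloured decoys

The first one fits, so I'll confirm it in an enlarged crop.

```bash
cat > h.py <<'E'
from workcell import *
import numpy as np,cv2
from scipy.spatial.transform import Rotation as R
def ray(c,px,fish=False):
    px=np.atleast_2d(np.array(px,float));f=192/np.tan(np.radians(c["fovy"])/2)
    d=(px-[c["cx"],c["cy"]])/f
    if fish:
        r=np.linalg.norm(d,axis=1,keepdims=True)+1e-12
        v=np.hstack([d/r*np.sin(r),np.cos(r)])
    else: v=np.hstack([d,np.ones((len(d),1))])
    v=v@R.from_euler("xyz",c["rotation"]).as_matrix().T
    return np.array(c["xyz"]),v/np.linalg.norm(v,axis=1,keepdims=True)
def plane(c,px,z,fish=False):
    o,v=ray(c,px,fish);return o+v*((z-o[2])/v[:,2])[:,None]
def tri(obs):
    A=0;b=0;L=[]
    for c,p,fi in obs:
        o,v=ray(c,p,fi);P=np.eye(3)-np.outer(v[0],v[0]);A=A+P;b=b+P@o;L.append((o,P))
    x=np.linalg.solve(A,b);return x,[np.linalg.norm(P@(x-o)) for o,P in L]
E
python3 - <<'E'
from h import *
S=cv2.imread("pics/scene0.png");T=cv2.imread("pics/top0.png")
a=cv2.resize(S[90:150,280:340],(400,400),interpolation=2)
b=cv2.resize(T[195:235,130:170],(400,400),interpolation=2)
cv2.imwrite("pics/crop1.png",np.hstack([a,b]))
a=cv2.resize(S[155:265,195:305],(400,400),interpolation=2)
b=cv2.resize(T[145:225,210:310],(400,320),interpolation=2);b=np.vstack([b,np.zeros((80,400,3),np.uint8)])
cv2.imwrite("pics/crop2.png",np.hstack([a,b]))
E
```

```text
(no output)
```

View pics/crop1.png

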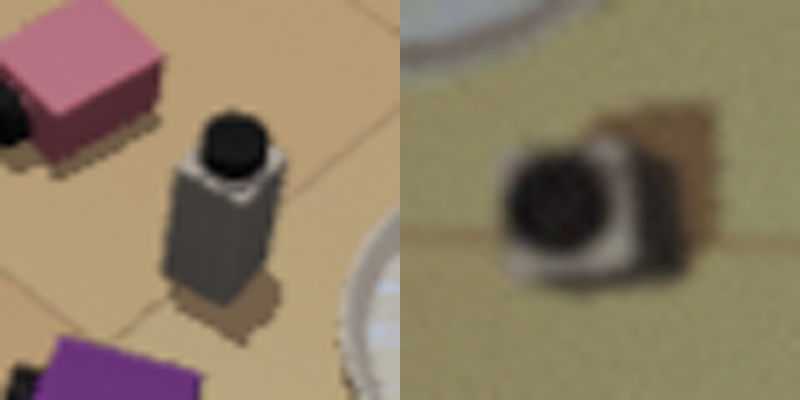

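View pics/crop2.png

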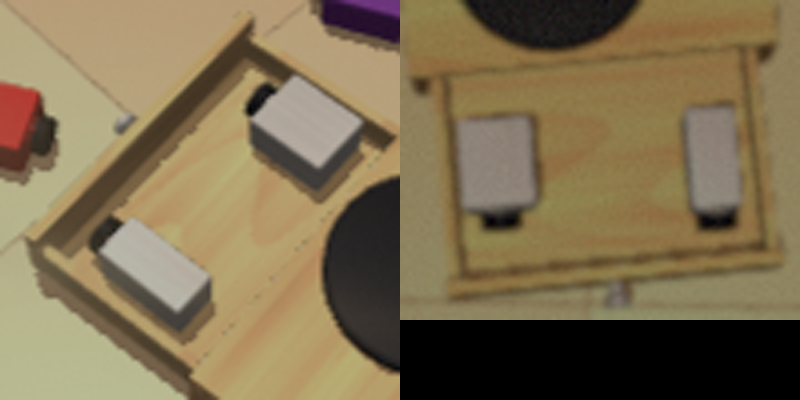

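The crops confirm the plain steel square tin. Its cap centre is at about scene (315.2,111.5) and top (145.8,215.5), and it is roughly square to the world axes. The drawer has a free lane between the wide tin (left) and the narrow tin (right), both with caps to the front. Next I'll convert these pixels to positions.

```bash
python3 - <<'E'
from h import *
np.set_printoptions(precision=4,suppress=True)
s=get_calibration("scene");t=get_calibration("top")
S=lambda x,y:[280+x/6.667,90+y/6.667];T=lambda x,y:[130+(x-400)/10,195+y/10]
D=lambda x,y:[195+x/3.636,155+y/3.636];U=lambda x,y:[210+(x-400)/4,145+y/4]
print("cap",tri([(s,S(235,143),0),(t,T(558,203),0)]))
print("scene shoulder z88 L,F,R\n",plane(s,[S(180,172),S(235,198),S(285,158)],.088))
print("top shoulder z88\n",plane(t,[T(505,150),T(625,140),T(640,270),T(508,278)],.088))
print("panel top edge corners scene z71\n",plane(s,[D(250,15),D(32,238)],.071))
print("panel corners top view z71\n",plane(t,[U(452,278),U(782,250)],.071))
print("knob",tri([(s,D(120,122),0),(t,U(617,297),0)]))
print("nbB top corners scene z63\n",plane(s,[D(250,122),D(293,75),D(362,118),D(322,168)],.063))
print("nbB top z63\n",plane(t,[U(457,120),U(530,115),U(537,205),U(462,210)],.063), "tri",tri([(s,D(293,75),0),(t,U(462,210),0)]))
print("nbA top corners scene z63\n",plane(s,[D(98,254),D(128,220),D(210,278),D(180,312)],.063))
print("nbA top z63\n",plane(t,[U(684,108),U(733,105),U(742,205),U(692,210)],.063),"tri",tri([(s,D(210,278),0),(t,U(684,108),0)]))
print("chest front top edge, top z86\n",plane(t,[U(412,80),U(775,50)],.086))
print("others",plane(t,[[188,206],[140,256],[195,255],[286,247],[358,222]],.03))
E
```

```text
cap (array([0.4544, 0.3709, 0.1005]), [np.float64(0.001252543917777462), np.float64(0.0012525439177774687)])
scene shoulder z88 L,F,R
 [[0.4419 0.3464 0.088 ]
 [0.4733 0.3535 0.088 ]
 [0.4735 0.3922 0.088 ]]
top shoulder z88
 [[0.472  0.3918 0.088 ]
 [0.4761 0.3516 0.088 ]
 [0.4325 0.3443 0.088 ]
 [0.429  0.3884 0.088 ]]
panel top edge corners scene z71
 [[ 0.4588  0.1205  0.071 ]
 [ 0.4925 -0.1648  0.071 ]]
panel corners top view z71
 [[ 0.4636  0.1149  0.071 ]
 [ 0.493  -0.1656  0.071 ]]
knob (array([ 0.4505, -0.0281,  0.0483]), [np.float64(0.0022822480800947964), np.float64(0.0022822480800948207)])
nbB top corners scene z63
 [[0.535  0.0448 0.063 ]
 [0.5271 0.106  0.063 ]
 [0.5999 0.1168 0.063 ]
 [0.6101 0.0561 0.063 ]]
nbB top z63
 [[0.6013 0.1152 0.063 ]
 [0.607  0.0521 0.063 ]
 [0.5285 0.0442 0.063 ]
 [0.5229 0.1086 0.063 ]] tri (array([0.524 , 0.1093, 0.056 ]), [np.float64(0.0002506638416708568), np.float64(0.0002506638416707519)])
nbA top corners scene z63
 [[ 0.5378 -0.1337  0.063 ]
 [ 0.5318 -0.0949  0.063 ]
 [ 0.6176 -0.0832  0.063 ]
 [ 0.6224 -0.1213  0.063 ]]
nbA top z63
 [[ 0.6158 -0.0813  0.063 ]
 [ 0.6192 -0.1238  0.063 ]
 [ 0.532  -0.1321  0.063 ]
 [ 0.5268 -0.0891  0.063 ]] tri (array([ 0.6164, -0.0817,  0.0591]), [np.float64(0.0001974120940478744), np.float64(0.00019741209404770194)])
chest front top edge, top z86
 [[ 0.6313  0.153   0.086 ]
 [ 0.6636 -0.1574  0.086 ]]
others [[ 0.4943  0.2414  0.03  ]
 [ 0.318   0.3999  0.03  ]
 [ 0.3251  0.2103  0.03  ]
 [ 0.3585 -0.1035  0.03  ]
 [ 0.4499 -0.3539  0.03  ]]
```

```bash
cat >> h.py <<'E'
np.set_printoptions(precision=4,suppress=True)
def frame(z,y):
    z=np.array(z,float);z/=np.linalg.norm(z);y=np.array(y,float);y-=z*(y@z);y/=np.linalg.norm(y)
    return R.from_matrix(np.column_stack([np.cross(y,z),y,z]))
def plan(way,start=None):
    s=observe();p0,R0=(s["position"],R.from_euler("xyz",s["tool_rot"])) if start is None else start
    p0=np.array(p0)
    for p,Rt in way:
        Rt=Rt or R0
        d=R0.inv().apply(np.array(p)-p0)/.5;r=(R0.inv()*Rt).as_rotvec()/np.radians(120)
        print(np.round(np.r_[d,r],4).tolist())
        p0,R0=np.array(p),Rt
def grab(n,a,psi,zt=0): # tool elevation a below horizontal, d at heading psi, y=right of d
    d=np.array([np.cos(psi),np.sin(psi),0]);return frame(np.cos(a)*d-[0,0,np.sin(a)],[np.sin(psi),-np.cos(psi),0])
E
python3 - <<'E'
from h import *
plan([([.40,-.32,.35],frame([0,0,-1],[.9,-.4,0])),([.40,.10,.35],frame([0,0,-1],[1,.08,0])),([.44,.22,.28],grab(0,np.radians(30),np.pi/2+.08))])
E
```

```text
[0.5323, -0.3743, -0.238, -0.0005, -0.0001, -0.3833]
[0.7676, -0.3412, 0.0, 0.0, 0.0, -0.2378]
[0.2329, 0.0989, 0.14, 0.0, 0.5, -0.0001]
```

Emit:
{"op": "play_rows", "data": {"deltas": [[0.1, -0.07, -0.1, 0, 0, -0.05, 0], [0.2, -0.15, -0.2, 0, 0, -0.1, 0], [0.3, -0.22, -0.238, 0, 0, -0.15, 0], [0.4, -0.3, -0.238, 0, 0, -0.2, 0], [0.5323, -0.3743, -0.238, 0, 0, -0.26, 0], [0.5323, -0.3743, -0.238, 0, 0, -0.32, 0], [0.5323, -0.3743, -0.238, 0, 0, -0.3833, 0], [0.5323, -0.3743, -0.238, 0, 0, -0.3833, 0], [0.5323, -0.3743, -0.238, 0, 0, -0.3833, 0], [0.5323, -0.3743, -0.238, 0, 0, -0.3833, 0]]}}

```text
clock: 1.1
position: [0.3993, -0.321, 0.35]
tool_rot: [-3.141, 0.0, 1.151]
force: [-0.0, -0.9, -0.2]
grip_width: 0.0855
finger_force: 0.0
```

Emit:
{"op": "play_rows", "data": {"deltas": [[0.09, -0.04, 0, 0, 0, -0.03, 0], [0.18, -0.08, 0, 0, 0, -0.06, 0], [0.27, -0.12, 0, 0, 0, -0.09, 0], [0.36, -0.16, 0, 0, 0, -0.12, 0], [0.45, -0.2, 0, 0, 0, -0.15, 0], [0.54, -0.24, 0, 0, 0, -0.18, 0], [0.63, -0.28, 0, 0, 0, -0.21, 0], [0.7676, -0.3412, 0, 0, 0, -0.2378, 0], [0.7676, -0.3412, 0, 0, 0, -0.2378, 0], [0.7676, -0.3412, 0, 0, 0, -0.2378, 0]]}}

```text
clock: 2.1
position: [0.4001, 0.1017, 0.3502]
tool_rot: [-3.141, -0.001, 1.652]
force: [-0.4, -0.9, 0.3]
grip_width: 0.0852
finger_force: 0.0
```

Emit:
{"op": "play_rows", "data": {"deltas": [[0.03, 0.01, 0.02, 0, 0.06, 0, 0], [0.06, 0.02, 0.04, 0, 0.12, 0, 0], [0.09, 0.04, 0.06, 0, 0.18, 0, 0], [0.12, 0.05, 0.08, 0, 0.24, 0, 0], [0.15, 0.06, 0.1, 0, 0.3, 0, 0], [0.18, 0.08, 0.12, 0, 0.36, 0, 0], [0.21, 0.09, 0.13, 0, 0.43, 0, 0], [0.2329, 0.0989, 0.14, 0, 0.5, 0, 0], [0.2329, 0.0989, 0.14, 0, 0.5, 0, 0], [0.2329, 0.0989, 0.14, 0, 0.5, 0, 0]]}}

```text
clock: 3.1
position: [0.4404, 0.2184, 0.2798]
tool_rot: [-3.138, -1.045, 1.645]
force: [-0.0, 0.7, 0.3]
grip_width: 0.0857
finger_force: 0.0
```

```bash
python3 - <<'E'
from h import *
s=observe();print(s["qpos"],s["position"],s["tool_rot"])
c=get_calibration("wrist");im=grab_frame("wrist");cv2.imwrite("pics/w1.png",im[:,:,::-1]);print(c)
E
```

```text
[ 0.7073  0.6116 -0.9297  2.0715 -0.8253  0.8174  0.5874] [0.4404 0.2184 0.2798] [-3.1377 -1.0448  1.645 ]
{'fovy': 65.70646984690485, 'cx': 258.27388531644215, 'cy': 190.39361614639378, 'xyz': array([0.4479, 0.1372, 0.4226]), 'rotation': array([-2.4249,  0.0029,  0.0778])}
```

View pics/w1.png

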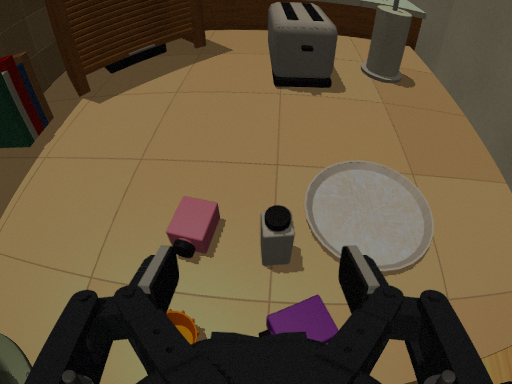

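The wrist view shows the tin upright between the open fingers. Its cap is at (278,217), the shoulder corners of the near face at (262,238) and (294,236), and the foot corners at (264,265) and (291,263). The pink box is at (193,225), the purple box at (302,322), and the lane is free.

```bash
python3 - <<'E'
from h import *
c=get_calibration("wrist");t=get_calibration("top")
im=cv2.imread("pics/w1.png");hs=cv2.cvtColor(im,cv2.COLOR_BGR2HSV)
m=(im.max(2)<40).astype(np.uint8);m[:195]=0;m[240:]=0;m[:,:245]=0;m[:,310:]=0
n,l,st,ce=cv2.connectedComponentsWithStats(m);print(st[1:],ce[1:])
print(tri([(c,[278,213.5],1),(t,[145.8,215.3],0)]))
print("cap z105",plane(c,[[278,213.5]],.105,1))
sh=plane(c,[[261.5,239.5],[294,237]],.088,1);fo=plane(c,[[263.5,266],[291,264]],0,1);print(sh,fo)
for e in(sh,fo):
    v=e[1]-e[0];print("w",np.linalg.norm(v),"yaw",np.arctan2(v[1],v[0]),"ctr",e.mean(0)+.022*np.array([-v[1],v[0],0])/np.linalg.norm(v))
cv2.imwrite("pics/w1c.png",cv2.resize(im[195:280,235:320],(595,595),interpolation=2))
E
```

```text
[[265 206  26  26 541]] [[277.2458 218.1423]]
(array([0.4536, 0.3659, 0.117 ]), [np.float64(0.0013179375921515395), np.float64(0.0013179375921516248)])
cap z105 [[0.4552 0.3751 0.105 ]]
[[0.4356 0.3433 0.088 ]
 [0.4785 0.3503 0.088 ]] [[0.4392 0.3481 0.    ]
 [0.4825 0.3546 0.    ]]
w 0.043447787980057835 yaw 0.16113432090880012 ctr [0.4535 0.3685 0.088 ]
w 0.043756870162751774 yaw 0.14900978883612134 ctr [0.4576 0.3731 0.    ]
```

View pics/w1c.png

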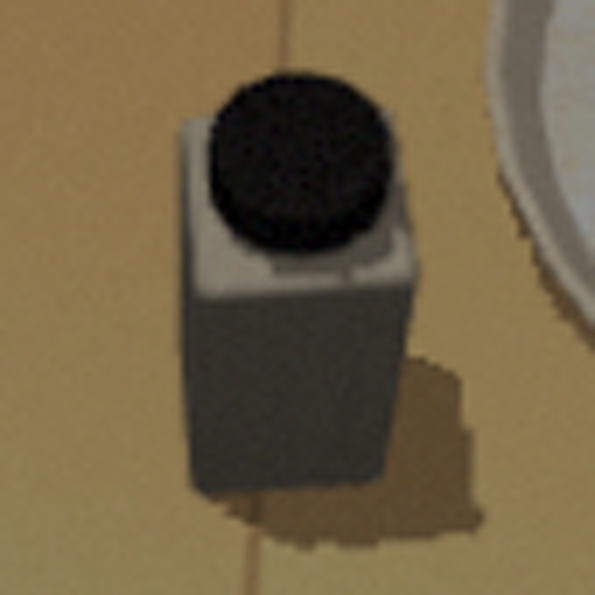

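The crop shows the near-face edge running from (263.3,237.6) to (294,235.4), with feet at (263,265) and (289.6,263.6). That puts the tin centre at about (0.455,0.371) with a yaw of about 0.14.

```bash
python3 - <<'E'
from h import *
Rg=grab(0,np.radians(30),np.pi/2+.14);z=Rg.as_matrix()[:,2];A=np.array([.455,.371,.065])
plan([(A-.095*z,Rg),(A-.02*z,Rg),(A+.017*z,Rg)])
E
```

```text
[-0.222, 0.0626, 0.2874, 0.0255, 0.0022, -0.0142]
[-0.0, 0.0, 0.15, 0.0, 0.0, 0.0]
[0.0, 0.0, 0.074, 0.0, 0.0, 0.0]
```

Emit:
{"op": "play_rows", "data": {"deltas": [[-0.04, 0.01, 0.05, 0.005, 0, -0.003, 0], [-0.08, 0.02, 0.1, 0.01, 0, -0.006, 0], [-0.12, 0.03, 0.15, 0.015, 0.001, -0.008, 0], [-0.16, 0.045, 0.2, 0.02, 0.001, -0.01, 0], [-0.2, 0.055, 0.25, 0.0255, 0.0022, -0.0142, 0], [-0.222, 0.0626, 0.28, 0.0255, 0.0022, -0.0142, 0], [-0.222, 0.0626, 0.2874, 0.0255, 0.0022, -0.0142, 0], [-0.222, 0.0626, 0.2874, 0.0255, 0.0022, -0.0142, 0], [-0.222, 0.0626, 0.2874, 0.0255, 0.0022, -0.0142, 0]]}}

```text
clock: 4.05
position: [0.4665, 0.2906, 0.114]
tool_rot: [3.137, -1.049, 1.716]
force: [-0.4, -0.2, 0.3]
grip_width: 0.0852
finger_force: 0.0
```

```bash
python3 - <<'E'
from h import *
s=observe();c=get_calibration("wrist");im=grab_frame("wrist");cv2.imwrite("pics/w2.png",im[:,:,::-1]);print(s["position"],s["tool_rot"])
Rg=grab(0,np.radians(30),np.pi/2+.14);z=Rg.as_matrix()[:,2];A=np.array([.455,.371,.065])
plan([(A+.017*z,Rg)])
E
```

```text
[0.4665 0.2906 0.114 ] [ 3.137  -1.0493  1.716 ]
[-0.0037, -0.0004, 0.2236, 0.0002, -0.0012, 0.001]
```

View pics/w2.png

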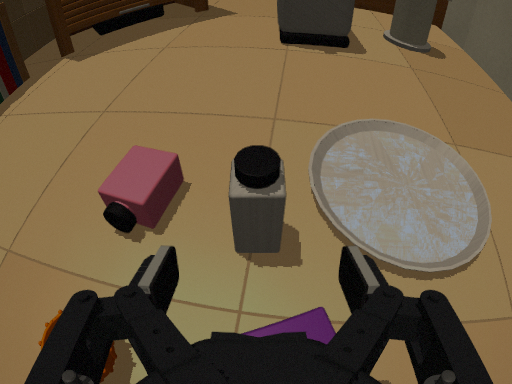

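The tin is centred between the fingers (cap at (257,165), foot corners at (234,249) and (281,251)) and square to them, so I'll advance and grip.

Emit:
{"op": "play_rows", "data": {"deltas": [[0, 0, 0.05, 0, 0, 0, 0], [0, 0, 0.1, 0, 0, 0, 0], [0, 0, 0.15, 0, 0, 0, 0], [-0.002, 0, 0.19, 0, 0, 0, 0], [-0.0037, 0, 0.2236, 0, 0, 0, 0], [-0.0037, 0, 0.2236, 0, 0, 0, 0]]}}

```text
clock: 4.7
position: [0.4517, 0.3872, 0.0556]
tool_rot: [-3.14, -1.052, 1.712]
force: [0.3, -0.3, -0.3]
grip_width: 0.0853
finger_force: 0.0
```

Emit:
{"op": "play_rows", "data": {"deltas": [[0, 0, 0, 0, 0, 0, 0.2], [0, 0, 0, 0, 0, 0, 0.35], [0, 0, 0, 0, 0, 0, 0.45], [0, 0, 0, 0, 0, 0, 0.55], [0, 0, 0, 0, 0, 0, 0.7], [0, 0, 0, 0, 0, 0, 0.7], [0, 0, 0, 0, 0, 0, 0.7], [0, 0, 0, 0, 0, 0, 0.7]], "newtons": 40}}

```text
clock: 5.5
position: [0.4528, 0.3861, 0.0557]
tool_rot: [-3.141, -1.052, 1.711]
force: [1.1, -5.1, 6.9]
grip_width: 0.0435
finger_force: 41.9
```

Gripped at 43.5 mm. Now I'll lift, tilt and plan the trip over the drawer.

```bash
python3 - <<'E'
from h import *
s=observe();p=s["position"];R0=R.from_euler("xyz",s["tool_rot"])
a=.5188;R1=grab(0,a+np.pi/2,np.pi/2+.14);R2=grab(0,a+np.pi/2,np.pi+.108)
z=R2.as_matrix()[:,2];F=np.array([.568,-.019,.041])+.017*z;print(F)
plan([(p+[0,0,.22],None),([.44,.30,.30],R1),(F+[0,0,.15],R2),(F,R2)])
E
```

```text
[ 0.5764 -0.0181  0.0262]
[0.3821, -0.0, -0.2182, 0.0, 0.0, 0.0]
[-0.0405, -0.0494, -0.169, -0.0001, -0.75, 0.0001]
[-0.4574, 0.1813, 0.5462, -0.3643, 0.0, -0.638]
[0.1488, 0.0, 0.2605, 0.0, 0.0, 0.0]
```

Emit:
{"op": "play_rows", "data": {"deltas": [[0.01, 0, -0.006, 0, 0, 0, 0.7], [0.05, 0, -0.028, 0, 0, 0, 0.7], [0.1, 0, -0.057, 0, 0, 0, 0.7], [0.16, 0, -0.091, 0, 0, 0, 0.7], [0.22, 0, -0.126, 0, 0, 0, 0.7], [0.28, 0, -0.16, 0, 0, 0, 0.7], [0.34, 0, -0.194, 0, 0, 0, 0.7], [0.37, 0, -0.211, 0, 0, 0, 0.7], [0.382, 0, -0.218, 0, 0, 0, 0.7], [0.382, 0, -0.218, 0, 0, 0, 0.7]]}}

```text
clock: 6.5
position: [0.4524, 0.3863, 0.2754]
tool_rot: [3.141, -1.051, 1.712]
force: [0.6, -0.3, -2.6]
grip_width: 0.0436
finger_force: 41.1
```

Emit:
{"op": "play_rows", "data": {"deltas": [[0, 0, -0.01, 0, -0.05, 0, 0.7], [-0.01, -0.01, -0.03, 0, -0.11, 0, 0.7], [-0.01, -0.02, -0.05, 0, -0.17, 0, 0.7], [-0.02, -0.02, -0.07, 0, -0.23, 0, 0.7], [-0.02, -0.03, -0.09, 0, -0.29, 0, 0.7], [-0.03, -0.03, -0.11, 0, -0.35, 0, 0.7], [-0.03, -0.04, -0.13, 0, -0.41, 0, 0.7], [-0.04, -0.04, -0.15, 0, -0.47, 0, 0.7], [-0.04, -0.05, -0.169, 0, -0.53, 0, 0.7], [-0.04, -0.05, -0.169, 0, -0.59, 0, 0.7]]}}

```text
clock: 7.5
position: [0.4396, 0.2995, 0.2994]
tool_rot: [-3.141, 0.19, 1.711]
force: [-0.2, 0.9, -2.6]
grip_width: 0.0437
finger_force: 41.1
```

Emit:
{"op": "play_rows", "data": {"deltas": [[0, 0, 0, 0, -0.05, 0, 0.7], [0, 0, 0, 0, -0.1, 0, 0.7], [0, 0, 0, 0, -0.14, 0, 0.7], [0, 0, 0, 0, -0.16, 0, 0.7], [0, 0, 0, 0, -0.16, 0, 0.7]]}}

```text
clock: 8.0
position: [0.4384, 0.3013, 0.297]
tool_rot: [-3.136, 0.522, 1.718]
force: [-0.3, 0.3, -2.3]
grip_width: 0.0439
finger_force: 41.2
```

```bash
python3 - <<'E'
from h import *
s=observe();print(s["qpos"],s["position"],s["tool_rot"],s["grip_width"],s["force"])
a=.5188;R2=grab(0,a+np.pi/2,np.pi+.108)
z=R2.as_matrix()[:,2];F=np.array([.568,-.019,.041])+.017*z
plan([(F+[0,0,.15],R2)])
E
```

```text
[-0.7474  0.5079 -0.2756  1.5712  0.4552  1.5167 -0.9991] [0.4384 0.3013 0.297 ] [-3.1355  0.5218  1.7178] 0.0439348020056544 [-0.2741  0.3059 -2.2697]
[-0.4625, 0.1827, 0.5435, -0.366, -0.0008, -0.6349]
```

Emit:
{"op": "play_rows", "data": {"deltas": [[-0.02, 0.01, 0.02, -0.018, 0, -0.03, 0.7], [-0.06, 0.03, 0.05, -0.05, 0, -0.09, 0.7], [-0.1, 0.04, 0.1, -0.083, 0, -0.145, 0.7], [-0.14, 0.06, 0.15, -0.115, 0, -0.2, 0.7], [-0.18, 0.07, 0.2, -0.147, 0, -0.255, 0.7], [-0.23, 0.09, 0.26, -0.18, 0, -0.31, 0.7], [-0.28, 0.11, 0.32, -0.212, 0, -0.367, 0.7], [-0.33, 0.13, 0.38, -0.245, 0, -0.424, 0.7], [-0.38, 0.15, 0.44, -0.277, 0, -0.48, 0.7], [-0.43, 0.17, 0.5, -0.31, 0, -0.535, 0.7]]}}

```text
clock: 9.0
position: [0.5662, 0.0034, 0.1886]
tool_rot: [3.134, 0.522, 3.009]
force: [2.2, 0.7, -2.0]
grip_width: 0.0439
finger_force: 41.2
```

```bash
python3 - <<'E'
from h import *
s=observe();print(s["qpos"],s["position"],s["tool_rot"])
a=.5188;R2=grab(0,a+np.pi/2,np.pi+.108)
z=R2.as_matrix()[:,2];F=np.array([.568,-.019,.041])+.017*z
plan([(F+[0,0,.15],R2)])
E
```

```text
[-0.0494  0.324  -0.1832  2.2271  1.1742  0.2369  0.1239] [0.5662 0.0034 0.1886] [3.1338 0.5223 3.009 ]
[-0.01, -0.0401, 0.0341, -0.0534, 0.002, -0.0996]
```

Emit:
{"op": "play_rows", "data": {"deltas": [[-0.003, -0.013, 0.011, -0.018, 0, -0.033, 0.7], [-0.006, -0.026, 0.022, -0.036, 0.001, -0.066, 0.7], [-0.01, -0.04, 0.034, -0.053, 0.002, -0.1, 0.7], [-0.01, -0.04, 0.034, -0.053, 0.002, -0.1, 0.7], [-0.01, -0.04, 0.034, -0.053, 0.002, -0.1, 0.7]]}}

```text
clock: 9.5
position: [0.5764, -0.0187, 0.1761]
tool_rot: [-3.141, 0.518, -3.042]
force: [0.6, -0.3, -2.8]
grip_width: 0.0435
finger_force: 41.7
```

```bash
python3 - <<'E'
from h import *
s=observe();print(s["qpos"],s["position"],s["tool_rot"],s["force"])
a=.5188;R2=grab(0,a+np.pi/2,np.pi+.108)
z=R2.as_matrix()[:,2];F=np.array([.568,-.019,.041])+.017*z
plan([(F+[0,0,.15],R2),(F,R2)])
im=grab_frame("wrist");cv2.imwrite("pics/w3.png",im[:,:,::-1])
S=grab_frame("scene");cv2.imwrite("pics/s3.png",S[:,:,::-1])
m=np.hstack([cv2.resize(im[:,:,::-1],(400,300)),cv2.resize(S[130:290,180:393,::-1],(400,300))]);cv2.imwrite("pics/m3.png",m)
c=get_calibration("wrist");print(c)
E
```

```text
[ 0.3335  0.3896 -0.4813  2.1972  1.1671  0.177   0.4831] [ 0.5764 -0.0187  0.1761] [-3.1406  0.5177 -3.0419] [ 0.5596 -0.2625 -2.8376]
[-0.0002, 0.0013, -0.0002, -0.0024, -0.0005, -0.0035]
[0.1488, 0.0, 0.2605, 0.0, 0.0, 0.0]
{'fovy': 65.70646984690485, 'cx': 258.27388531644215, 'cy': 190.39361614639378, 'xyz': array([ 0.4357, -0.0311,  0.2591]), 'rotation': array([2.2972, 0.0025, 1.6711])}
```

View pics/m3.png

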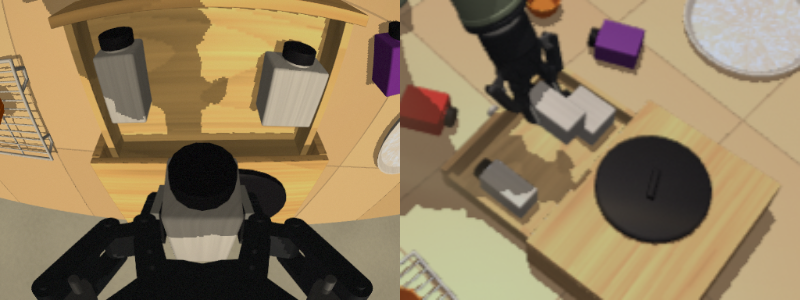

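The wrist view (upside down) shows the held tin with its cap to the drawer's front, over the lane. The neighbours' inner top edges run roughly (143,40)–(151,113) and (265,52)–(257,120) in the montage, and the front panel is along its top. I'll check the lane centre from these.

```bash
python3 - <<'E'
from h import *
c=get_calibration("wrist")
q=np.array([[143,40],[151,113],[272,52],[257,120],[70,22],[330,12]])*1.28
P=plane(c,q[:4],.063,1);print(P)
X=np.array([np.cos(.108),np.sin(.108),0]);Y=np.array([-X[1],X[0],0])
print("along,lateral",np.c_[(P-[.477,-.0235,0])@X,(P-[.477,-.0235,0])@Y])
A=np.array([.568,-.019,0])-[.477,-.0235,0];print("tin target",A@X,A@Y)
E
```

```text
[[ 0.5158 -0.076   0.063 ]
 [ 0.6018 -0.0714  0.063 ]
 [ 0.5152  0.0414  0.063 ]
 [ 0.5998  0.0481  0.063 ]]
along,lateral [[ 0.033  -0.0564]
 [ 0.1189 -0.061 ]
 [ 0.0449  0.0604]
 [ 0.1298  0.058 ]]
tin target 0.09095485941838749 -0.005335124008058574
```

Emit:
{"op": "play_rows", "data": {"deltas": [[0.015, 0.001, 0.026, -0.002, 0, -0.003, 0.7], [0.035, 0.001, 0.061, -0.002, 0, -0.003, 0.7], [0.055, 0.001, 0.096, -0.002, 0, -0.003, 0.7], [0.07, 0.001, 0.122, -0.002, 0, -0.003, 0.7], [0.07, 0.001, 0.122, -0.002, 0, -0.003, 0.7]]}}

```text
clock: 10.1
position: [0.5754, -0.0154, 0.104]
tool_rot: [3.141, 0.515, -3.031]
force: [0.7, 0.7, -2.0]
grip_width: 0.044
finger_force: 41.7
```

```bash
python3 - <<'E'
from h import *
s=observe();print(s["qpos"],s["position"],s["tool_rot"],s["force"])
a=.5188;R2=grab(0,a+np.pi/2,np.pi+.108)
z=R2.as_matrix()[:,2];F=np.array([.568,-.019,.041])+.017*z
plan([(F,R2)])
E
```

```text
[ 0.4213  0.5726 -0.6144  2.2353  1.958   0.2991 -0.2459] [ 0.5754 -0.0154  0.104 ] [ 3.1408  0.5149 -3.0314] [ 0.7101  0.7124 -2.022 ]
[0.0754, -0.0057, 0.1359, 0.0009, -0.0018, 0.0009]
```

The wrist view puts the lane centre within 3 mm of where the tin is. Next I'll lower most of the way, then creep down watching the force.

Emit:
{"op": "play_rows", "data": {"deltas": [[0.012, 0, 0.022, 0, 0, 0, 0.7], [0.028, 0, 0.05, 0, 0, 0, 0.7], [0.044, 0, 0.079, 0, 0, 0, 0.7], [0.058, 0, 0.105, 0, 0, 0, 0.7], [0.067, 0, 0.12, 0, -0.001, 0, 0.7], [0.067, 0, 0.12, 0, -0.001, 0, 0.7], [0.067, 0, 0.12, 0, -0.001, 0, 0.7]]}}

```text
clock: 10.8
position: [0.5775, -0.0163, 0.0383]
tool_rot: [-3.139, 0.52, -3.03]
force: [1.2, -1.0, -2.2]
grip_width: 0.0435
finger_force: 41.8
```

Emit:
{"op": "play_rows", "data": {"deltas": [[0.003, 0, 0.005, 0, 0, 0, 0.7], [0.005, 0, 0.009, 0, 0, 0, 0.7], [0.005, 0, 0.009, 0, 0, 0, 0.7]]}}

```text
clock: 11.1
position: [0.5777, -0.0165, 0.0327]
tool_rot: [-3.139, 0.521, -3.031]
force: [-0.5, 0.4, -1.7]
grip_width: 0.0436
finger_force: 41.8
```

Emit:
{"op": "play_rows", "data": {"deltas": [[0.002, 0, 0.0035, 0, 0, 0, 0.7], [0.004, 0, 0.007, 0, 0, 0, 0.7], [0.004, 0, 0.007, 0, 0, 0, 0.7]]}}

```text
clock: 11.4
position: [0.5777, -0.0165, 0.0285]
tool_rot: [-3.14, 0.521, -3.031]
force: [-0.8, -0.7, -2.0]
grip_width: 0.0435
finger_force: 41.9
```

Emit:
{"op": "play_rows", "data": {"deltas": [[0.001, 0, 0.0018, 0, 0, 0, 0.7], [0.002, 0, 0.0035, 0, 0, 0, 0.7], [0.002, 0, 0.0035, 0, 0, 0, 0.7]]}}

```text
clock: 11.7
position: [0.5796, -0.0162, 0.0284]
tool_rot: [-3.138, 0.525, -3.03]
force: [0.1, 0.0, 22.1]
grip_width: 0.0436
finger_force: 44.4
```

Contact at z = 0.0284. I'll ease back slightly and check that the tin is really resting before opening.

Emit:
{"op": "play_rows", "data": {"deltas": [[-0.001, 0, -0.0018, 0, 0, 0, 0.7], [-0.0015, 0, -0.0028, 0, 0, 0, 0.7], [-0.0015, 0, -0.0028, 0, 0, 0, 0.7]]}}

```text
clock: 12.0
position: [0.5778, -0.0164, 0.0284]
tool_rot: [-3.139, 0.521, -3.031]
force: [0.2, -0.7, 6.3]
grip_width: 0.0439
finger_force: 42.5
```

```bash
python3 - <<'E'
from h import *
print(observe()["force"],observe()["position"])
im=grab_frame("wrist")[:,:,::-1];S=grab_frame("scene")[:,:,::-1]
cv2.imwrite("pics/m4.png",np.hstack([cv2.resize(im,(400,300)),cv2.resize(S[150:270,195:355],(400,300),interpolation=2)]))
E
```

```text
[ 0.1645 -0.7374  6.3027] [ 0.5778 -0.0164  0.0284]
```

View pics/m4.png

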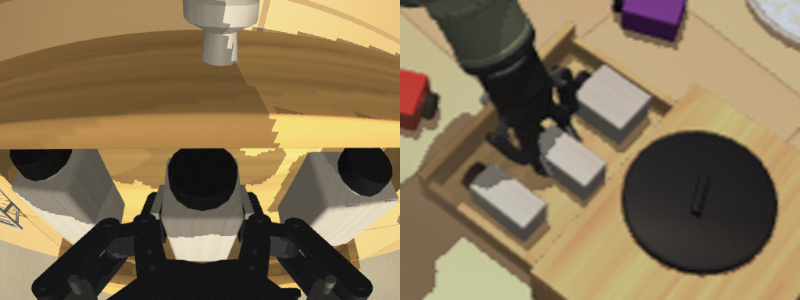

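The tin lies flat in the lane with its cap to the front, about midway between the neighbours: its cap is at montage (203,178), theirs at (42,165) and (363,165). I'll open partway, because the lane is narrow.

Emit:
{"op": "play_rows", "data": {"deltas": [[0, 0, 0, 0, 0, 0, 0.45], [0, 0, 0, 0, 0, 0, 0.4], [0, 0, 0, 0, 0, 0, 0.35], [0, 0, 0, 0, 0, 0, 0.3], [0, 0, 0, 0, 0, 0, 0.3], [0, 0, 0, 0, 0, 0, 0.3]], "newtons": 20}}

```text
clock: 12.7
position: [0.5776, -0.0164, 0.0282]
tool_rot: [-3.14, 0.521, -3.031]
force: [0.2, -0.8, 0.0]
grip_width: 0.06
finger_force: 0.0
```

```bash
python3 - <<'E'
from h import *
s=observe();print(s["qpos"],s["force"],s["grip_width"])
p=s["position"];R0=R.from_euler("xyz",s["tool_rot"]);z=R0.as_matrix()[:,2]
plan([(p-.12*z,None),])
E
```

```text
[ 0.5055  0.8027 -0.7341  2.2436  2.215   0.5169 -0.4001] [ 0.1666 -0.7929  0.0002] 0.05999962400983828
[-0.0, -0.0, -0.24, 0.0, 0.0, 0.0]
```

Released (grip force 0 and wrist force about 0). I'll back straight out, then set up in front of the panel, left of the knob, with shut fingers leaning 15°.

Emit:
{"op": "play_rows", "data": {"deltas": [[-0.005, 0, -0.009, 0, 0, 0, 0.3], [-0.015, 0, -0.026, 0, 0, 0, 0.3], [-0.03, 0, -0.052, 0, 0, 0, 0.3], [-0.05, 0, -0.087, 0, 0, 0, 0.3], [-0.075, 0, -0.13, 0, 0, 0, 0.3], [-0.1, 0, -0.174, 0, 0, 0, 0.3], [-0.125, 0, -0.218, 0, 0, 0, 0.3], [-0.149, 0, -0.26, 0, 0, 0, 0.5], [-0.149, 0, -0.26, 0, 0, 0, 1], [-0.149, 0, -0.26, 0, 0, 0, 1]]}}

```text
clock: 13.7
position: [0.5784, -0.0155, 0.181]
tool_rot: [-3.14, 0.525, -3.031]
force: [0.7, -0.8, -0.1]
grip_width: 0.0164
finger_force: 0.0
```

```bash
python3 - <<'E'
from h import *
s=observe();print(s["qpos"],s["position"],s["force"])
X=np.array([np.cos(.108),np.sin(.108),0]);Y=np.array([-X[1],X[0],0]);R3=grab(0,np.radians(105),np.pi+.108)
P=np.array([.477,-.0235,0])+.045*Y
plan([(P-.06*X+[0,0,.18],R3),(P-.06*X+[0,0,.045],R3),(P-.01*X+[0,0,.045],R3)])
# tin check from top view
T=grab_frame("top");cv2.imwrite("pics/t5.png",T[:,:,::-1])
S=grab_frame("scene");cv2.imwrite("pics/s5.png",S[:,:,::-1])
E
```

```text
[ 0.3754  0.3902 -0.5367  2.1925  1.1807  0.1941  0.4814] [ 0.5784 -0.0155  0.181 ] [ 0.6828 -0.8422 -0.0888]
[0.2805, 0.0966, -0.1605, -0.0004, 0.1258, 0.0011]
[0.0699, 0.0, 0.2608, 0.0, 0.0, 0.0]
[-0.0966, -0.0, 0.0259, 0.0, 0.0, 0.0]
```

Emit:
{"op": "play_rows", "data": {"deltas": [[0.04, 0.01, -0.025, 0, 0.01, 0, 1], [0.08, 0.03, -0.05, 0, 0.03, 0, 1], [0.12, 0.04, -0.075, 0, 0.05, 0, 1], [0.16, 0.06, -0.1, 0, 0.07, 0, 1], [0.2, 0.07, -0.12, 0, 0.09, 0, 1], [0.24, 0.085, -0.14, 0, 0.11, 0, 1], [0.2805, 0.0966, -0.1605, 0, 0.1258, 0, 1], [0.2805, 0.0966, -0.1605, 0, 0.1258, 0, 1], [0.2805, 0.0966, -0.1605, 0, 0.1258, 0, 1], [0.2805, 0.0966, -0.1605, 0, 0.1258, 0, 1]]}}

```text
clock: 14.8
position: [0.4122, 0.0139, 0.1777]
tool_rot: [-3.14, 0.258, -3.032]
force: [0.3, -0.7, -0.7]
grip_width: -0.0003
finger_force: 0.0
```

```bash
python3 - <<'E'
from h import *
s=observe();print(s["qpos"],s["position"],s["tool_rot"],s["force"],s["grip_width"])
X=np.array([np.cos(.108),np.sin(.108),0]);Y=np.array([-X[1],X[0],0]);R3=grab(0,np.radians(105),np.pi+.108)
P=np.array([.477,-.0235,0])+.045*Y
plan([(P-.06*X+[0,0,.045],R3),(P-.01*X+[0,0,.045],R3)])
S=grab_frame("scene");T=grab_frame("top")
cv2.imwrite("pics/m6.png",np.hstack([cv2.resize(S[150:270,195:355,::-1],(400,300),interpolation=2),cv2.resize(T[150:225,215:315,::-1],(400,300),interpolation=2)]))
E
```

```text
[ 0.6373  0.2605 -0.9427  2.345   0.6053  0.451   0.8942] [0.4122 0.0139 0.1777] [-3.1396  0.2585 -3.0321] [ 0.3375 -0.6979 -0.6586] -0.0003439987559775833
[0.0671, 0.0022, 0.2567, -0.0008, -0.0016, 0.0007]
[-0.0966, -0.0, 0.0259, 0.0, 0.0, 0.0]
```

View pics/m6.png

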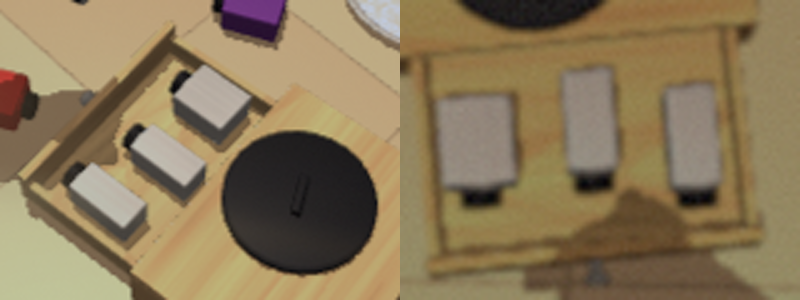

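The tin lies flat and parallel between its neighbours, cap to the front: left montage (168,158), right montage (590,120). Next I'll lower in front of the panel and close in.

Emit:
{"op": "play_rows", "data": {"deltas": [[0.01, 0, 0.04, 0, 0, 0, 1], [0.025, 0, 0.09, 0, 0, 0, 1], [0.038, 0.001, 0.145, 0, 0, 0, 1], [0.052, 0.002, 0.2, 0, -0.001, 0, 1], [0.062, 0.002, 0.238, 0, -0.001, 0, 1], [0.067, 0.002, 0.2567, -0.001, -0.0016, 0, 1], [0.067, 0.002, 0.2567, -0.001, -0.0016, 0, 1]]}}

```text
clock: 15.6
position: [0.4134, 0.0156, 0.0449]
tool_rot: [-3.142, 0.257, -3.029]
force: [-0.4, 0.6, -2.2]
grip_width: -0.0004
finger_force: 0.0
```

```bash
python3 - <<'E'
from h import *
s=observe();print(s["qpos"],s["position"],s["tool_rot"],s["force"])
X=np.array([np.cos(.108),np.sin(.108),0]);Y=np.array([-X[1],X[0],0]);R3=grab(0,np.radians(105),np.pi+.108)
P=np.array([.477,-.0235,0])+.045*Y
plan([(P-.01*X+[0,0,.045],R3),(P+.09*X+[0,0,.045],R3),(P+.162*X+[0,0,.045],R3)])
E
```

```text
[ 0.7431  0.8801 -1.2575  2.4313  1.5964  0.8503  0.0018] [0.4134 0.0156 0.0449] [-3.1415  0.2568 -3.0293] [-0.4118  0.5587 -2.1824]
[-0.0948, -0.0018, 0.0246, 0.0005, -0.0024, 0.002]
[-0.1932, 0.0, 0.0518, 0.0, 0.0, 0.0]
[-0.1391, 0.0, 0.0373, 0.0, 0.0, 0.0]
```

Emit:
{"op": "play_rows", "data": {"deltas": [[-0.014, 0, 0.0036, 0, 0, 0, 1], [-0.028, 0, 0.0072, 0, 0, 0, 1], [-0.042, -0.001, 0.011, 0, -0.001, 0, 1], [-0.056, -0.001, 0.0146, 0, -0.001, 0, 1], [-0.07, -0.001, 0.018, 0, -0.002, 0.001, 1], [-0.084, -0.002, 0.022, 0, -0.002, 0.002, 1], [-0.095, -0.002, 0.0246, 0, -0.0024, 0.002, 1], [-0.102, -0.002, 0.0266, 0, -0.0024, 0.002, 1]]}}

```text
clock: 16.4
position: [0.4655, 0.0198, 0.0452]
tool_rot: [-3.141, 0.259, -3.032]
force: [-3.0, -0.4, 2.9]
grip_width: -0.0003
finger_force: 1.7
```

Emit:
{"op": "play_rows", "data": {"deltas": [[-0.01, 0, 0.0027, 0, 0, 0, 1], [-0.022, 0, 0.0059, 0, 0, 0, 1], [-0.036, 0, 0.0097, 0, 0, 0, 1], [-0.05, 0, 0.0134, 0, 0, 0, 1], [-0.064, 0, 0.0172, 0, 0, 0, 1], [-0.078, 0, 0.0209, 0, 0, 0, 1], [-0.092, 0, 0.0247, 0, 0, 0, 1], [-0.106, 0, 0.0284, 0, 0, 0, 1], [-0.118, 0, 0.0316, 0, 0, 0, 1], [-0.128, 0, 0.0343, 0, 0, 0, 1]]}}

```text
clock: 17.4
position: [0.5314, 0.0271, 0.0449]
tool_rot: [-3.141, 0.259, -3.033]
force: [-3.4, 2.2, 1.1]
grip_width: -0.0001
finger_force: 1.7
```

```bash
python3 - <<'E'
from h import *
s=observe();print(s["qpos"],s["position"],s["tool_rot"],s["force"])
X=np.array([np.cos(.108),np.sin(.108),0]);Y=np.array([-X[1],X[0],0]);R3=grab(0,np.radians(105),np.pi+.108)
P=np.array([.477,-.0235,0])+.045*Y
print((s["position"]-P)@X,(s["position"]-P)@Y)
plan([(P+.13*X+[0,0,.045],R3),(P+.152*X+[0,0,.045],R3)])
E
```

```text
[ 0.6679  0.9431 -1.1883  2.1496  1.4676  0.8674  0.2659] [0.5314 0.0271 0.0449] [-3.1412  0.2591 -3.0327] [-3.3892  2.1661  1.1047]
0.05952485199372681 -0.0005226525229552908
[-0.1363, 0.0009, 0.0358, -0.0001, -0.0013, 0.0004]
[-0.0425, 0.0, 0.0114, 0.0, 0.0, 0.0]
```

The drawer is sliding under about 3 N. I'll carry on, slowing towards the stop.

Emit:
{"op": "play_rows", "data": {"deltas": [[-0.012, 0, 0.0032, 0, 0, 0, 1], [-0.026, 0, 0.007, 0, 0, 0, 1], [-0.04, 0, 0.0107, 0, 0, 0, 1], [-0.054, 0, 0.0145, 0, 0, 0, 1], [-0.068, 0, 0.0182, 0, 0, 0, 1], [-0.082, 0, 0.022, 0, 0, 0, 1], [-0.096, 0, 0.0257, 0, 0, 0, 1], [-0.11, 0, 0.0294, 0, 0, 0, 1], [-0.124, 0, 0.033, 0, 0, 0, 1], [-0.136, 0, 0.036, 0, 0, 0, 1]]}}

```text
clock: 18.4
position: [0.6014, 0.0347, 0.0448]
tool_rot: [-3.141, 0.259, -3.033]
force: [-3.0, 3.1, -0.1]
grip_width: -0.0001
finger_force: 1.7
```

Emit:
{"op": "play_rows", "data": {"deltas": [[-0.008, 0, 0.0021, 0, 0, 0, 1], [-0.016, 0, 0.0043, 0, 0, 0, 1], [-0.024, 0, 0.0064, 0, 0, 0, 1], [-0.032, 0, 0.0086, 0, 0, 0, 1], [-0.038, 0, 0.0102, 0, 0, 0, 1], [-0.043, 0, 0.0115, 0, 0, 0, 1]]}}

```text
clock: 19.0
position: [0.6232, 0.0371, 0.0449]
tool_rot: [-3.141, 0.259, -3.033]
force: [-3.9, 1.5, 0.6]
grip_width: 0.0
finger_force: 1.6
```

Emit:
{"op": "play_rows", "data": {"deltas": [[-0.004, 0, 0.001, 0, 0, 0, 1], [-0.008, 0, 0.002, 0, 0, 0, 1], [-0.012, 0, 0.003, 0, 0, 0, 1]]}}

```text
clock: 19.3
position: [0.6292, 0.0377, 0.0449]
tool_rot: [-3.141, 0.259, -3.033]
force: [-3.3, 1.4, 0.6]
grip_width: 0.0001
finger_force: 1.6
```

Emit:
{"op": "play_rows", "data": {"deltas": [[-0.004, 0, 0.001, 0, 0, 0, 1], [-0.008, 0, 0.002, 0, 0, 0, 1], [-0.008, 0, 0.002, 0, 0, 0, 1]]}}

```text
clock: 19.6
position: [0.6336, 0.0381, 0.0451]
tool_rot: [-3.141, 0.259, -3.033]
force: [-0.5, 0.7, -0.6]
grip_width: -0.0
finger_force: 0.4
```

Emit:
{"op": "play_rows", "data": {"deltas": [[-0.004, 0, 0.001, 0, 0, 0, 1], [-0.006, 0, 0.0015, 0, 0, 0, 1], [-0.006, 0, 0.0015, 0, 0, 0, 1]]}}

```text
clock: 19.9
position: [0.6365, 0.0384, 0.0451]
tool_rot: [-3.141, 0.259, -3.033]
force: [-1.3, 0.5, -0.8]
grip_width: 0.0
finger_force: 0.6
```

Emit:
{"op": "play_rows", "data": {"deltas": [[-0.003, 0, 0.0008, 0, 0, 0, 1], [-0.006, 0, 0.0016, 0, 0, 0, 1]]}}

```text
clock: 20.1
position: [0.6394, 0.0387, 0.045]
tool_rot: [-3.141, 0.259, -3.033]
force: [-5.6, 0.1, 0.5]
grip_width: -0.0003
finger_force: 3.3
```

Emit:
{"op": "play_rows", "data": {"deltas": [[-0.003, 0, 0.0008, 0, 0, 0, 1], [-0.006, 0, 0.0016, 0, 0, 0, 1]]}}

```text
clock: 20.3
position: [0.6401, 0.0389, 0.0446]
tool_rot: [-3.14, 0.255, -3.032]
force: [-39.4, -6.5, 29.6]
grip_width: -0.0002
finger_force: 20.0
```

The stop is reached, since the force jumped. I'll back off and check.

Emit:
{"op": "play_rows", "data": {"deltas": [[0.008, 0, -0.002, 0, 0, 0, 1], [0.03, 0, -0.008, 0, 0, 0, 1], [0.07, 0, -0.019, 0, 0, 0, 1], [0.12, 0, -0.032, 0, 0, 0, 1], [0.17, 0, -0.046, 0, 0, 0, 1], [0.2, 0, -0.053, 0, 0, 0, 1], [0.2, 0, -0.053, 0, 0, 0, 1]]}}

```text
clock: 21.0
position: [0.5379, 0.0274, 0.045]
tool_rot: [-3.14, 0.259, -3.032]
force: [-0.5, 0.3, 0.4]
grip_width: -0.0001
finger_force: 0.0
```

Emit:
{"op": "play_rows", "data": {"deltas": [[-0.01, 0, -0.04, 0, 0, 0, 1], [-0.03, 0, -0.11, 0, 0, 0, 1], [-0.05, 0, -0.19, 0, 0, 0, 1], [-0.07, 0, -0.27, 0, 0, 0, 1], [-0.09, 0, -0.34, 0, 0, 0, 1], [-0.09, 0, -0.34, 0, 0, 0, 1], [-0.09, 0, -0.34, 0, 0, 0, 1]]}}

```text
clock: 21.7
position: [0.5401, 0.0276, 0.2215]
tool_rot: [-3.14, 0.261, -3.033]
force: [1.1, 0.0, 0.5]
grip_width: -0.0002
finger_force: 0.0
```

```bash
python3 - <<'E'
from h import *
s=observe();print(s["position"],s["force"],s["clock"])
S=grab_frame("scene")[:,:,::-1];a=cv2.imread("pics/s5.png")
cv2.imwrite("pics/end.png",np.hstack([cv2.resize(S[150:270,195:355],(400,300),interpolation=2),cv2.resize(S,(400,300))]))
T=grab_frame("top")[:,:,::-1];cv2.imwrite("pics/topend.png",T)
# where top view changed versus the start: left/right of chest
d=cv2.absdiff(cv2.imread("pics/top0.png"),np.ascontiguousarray(T)).max(2)>60
n,l,st,ce=cv2.connectedComponentsWithStats(d.astype(np.uint8))
print([(q.tolist()) for q in st[1:] if q[4]>25])
E
```

```text
[0.5401 0.0276 0.2215] [1.0772 0.0451 0.5026] 21.7
[[260, 158, 34, 6, 71], [223, 162, 34, 5, 57], [243, 172, 40, 26, 301], [228, 175, 15, 22, 152], [220, 199, 17, 14, 104], [280, 203, 22, 9, 84], [140, 206, 21, 18, 247], [243, 212, 110, 74, 2200], [228, 220, 16, 10, 37], [369, 252, 23, 19, 148], [391, 260, 11, 19, 61], [292, 279, 163, 88, 8564], [419, 286, 93, 98, 5636], [299, 295, 38, 32, 320], [217, 354, 9, 13, 42], [361, 369, 49, 15, 282], [214, 372, 8, 12, 62]]
```

View pics/end.png

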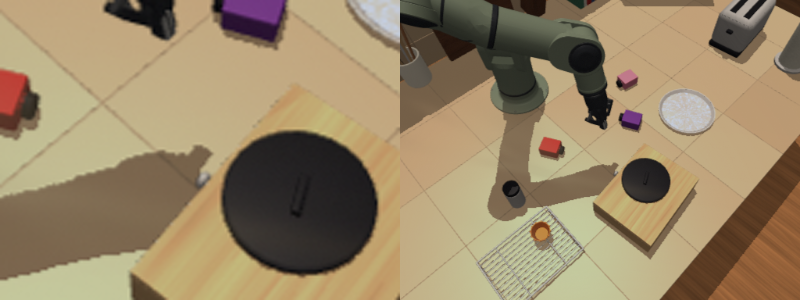

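The picture shows the drawer shut flush, with only the knob showing at (202,178), and the lid, rack, cups, canister and pan where they were. Handing in.

```bash
python3 -c "
from workcell import *
print(job_done())"
```

```text
the job is handed in; nothing more can be done
None
```

The spice tin lies flat between its two neighbours, cap to the front, and the drawer is pushed shut against its stop. I handed the job in at about 22 s with the counter and chest items looking unmoved, but no verdict came back; I also viewed 11 pictures, one over the limit of 10.

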